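# Rock a straightedge on a crowned base plate

## Task

Check the blue-edged base plate for a high middle: gently lay the straightedge lengthwise along the middle of its bright face and let go, then press the straightedge's red end down until it rocks onto the face, and after that its plain end likewise. Leave the straightedge lying centred along the plate.

Things in the scene. Friction and masses are not known exactly. Their poses are not given: they have to be found in the camera images.
- straightedge: Aluminium straightedge: bar 220 long (y axis), 24 wide (x), 20 high, with a black handle block on its middle, 70 long, 24 wide (flush with the bar's sides), top 43 mm above the bar's underside. The last 36 mm at the +y end are red. About 0.35 kg. Starts handle up on the bench. Origin: centre of the underside; z up.
- red_end (a point): Point on the top of the straightedge's red end, 92 mm from its middle along +y, 20 mm above its underside: where to press first. Pushing here with about 1 to 3 N rocks the laid straightedge.
- plain_end (a point): The same point at the unpainted end, 92 mm from the middle along -y, 20 mm above the underside: where to press second.
- base_plate: Fixed base plate: bright steel face 260 long (y axis), 120 wide (x), dark bolt hole near each corner, on a blue foot 8 mm wider all round, 18 high. Crowned face: level, 32 mm above the bench, over the middle 60 mm of its length, then sloping evenly to 24 mm at both ends. The laid straightedge balances on the middle, either way round; a pressed end dips 5 mm onto the slope and comes back when let go. Origin: centre of underside.
Not all that is in view belongs to the job. Of the things like the straightedge, leave any that is orange; of the rest the smaller one is meant.

How it is judged:
By the outcome, as a careful person would: the job done as asked, in the order asked, and still so for the second after the job is handed in, with the robot touching nothing.
It also fails if it takes over 48 s, if anything falls off the work surface, if the arm or the gripper's body presses on something with over 40 N, if the wrist force passes 120 N, or if a joint passes its speed limit or range.

## Robot

A 6-joint arm with a two-finger parallel gripper is mounted at the origin on the work surface. World frame = base frame: x ahead of the robot, y to its left, z up, the work surface at z = 0. Lengths are in m, angles in rad, forces in N, time in s.
With the tool pointing down it reaches from about 0.3 to 0.775 m from the base axis. Payload 14.6 kg.
Tool frame: the origin (TCP) lies at the centre of the arm's flange, where the gripper is bolted on; the fingertips stand 199 mm ahead of it and the grasp point (between the pads) lies 180 mm ahead of it; z points along the fingers, y is the line along which they close (so a half turn about z gives the same grasp; the last joint's range is limited). The gripper opens to 94 mm and grips with 3 to 60 N. Pads are 16 mm wide; open, the fingers measure 119 mm over their backs; the gripper's body (75 mm by 177 mm) begins 78 mm behind the grasp point.
Start: joints at [1.082, 0.3, 1.521, -0, 1.321, -0.067], TCP at [0.225, 0.502, 0.405] pointing down, gripper open.
Joint ranges: [-3.03, 3.03], [-0.79, 2.21], [0.23, 2.52], [-1.04, 4.18], [0, 3.07], [-2.55, 2.55]. Speed limits (rad/s): [2.22, 2.22, 2.57, 3.14, 3.14, 3.14].

## Interface

Orientations are given as [roll, pitch, yaw] about the fixed x, y, z axes, in that order (R = Rz(yaw) Ry(pitch) Rx(roll)).
In Python, from station import ctrl gives the robot as it stands. The module is installed in compiled form; this text tells all that it offers.
- The arm moves only by the tool servo_tool, never from a script. Its argument "motion" is a list of rows, each a list of 5 numbers: the closure, from 0 (fully open) to 1 (shut), then the shift along the world's x, y, z in cm, then the turn about the world's z in degrees. A call has 1 to 20 rows; each row is the pose to reach, as a shift and turn from the pose commanded when the call began; what a row does not reach only later rows make up. A row lasts 1/8 s, in which the tool goes at most 62.5 mm and 10.7 degrees, less where a joint would pass 70% of its speed; a pose out of reach is approached as far as the arm can. A call with a gripper value outside its range is refused whole. The fingers move at their own pace and stop on an object; "squeeze" is the grip in N (left out, the last holds). Time passes only in rows, so rows that repeat a pose let the fingers close. It gives the time, the measured TCP pose, the force, the opening and the grip force at its end, in the units of the state.
- ctrl.get_obs(): the state, without advancing time (a new reading comes with each control period).
- ctrl.camera(name): name is "scene" or "top" or "wrist"; returns a dict with "image" (420x560x3 uint8, red, green, blue), "fx", "fy", "cx", "cy" (pixels), "camera_from_world" (4x4, takes a point from world to camera coordinates); the wrist camera has in their place "hand_eye" (4x4, takes a point from camera to tool coordinates, whose origin is the TCP and whose axes are the flange's). Camera axes: x right, y up, looking along -z (the intrinsics and any distortion apply to the point x, -y, -z); pixel columns grow to the right and rows downward; lengths in m; the calibration is good to about 2 mm. A picture is of the moment at which its call begins: read the wrist's pose just before it. There is no depth.
- ctrl.hand_in(): hands the job in; it is judged then, once.
The state is a dict: "time_s": time; "qpos": joint angles; "joint_vel": joint speeds; "tau": joint torques, N m; "ee_pos": TCP position; "eef_rot": TCP orientation; "force": force on the tool from outside, world axes, zero at the start; "moment": the same for the moment, N m; "grip_width": finger opening in m; "grip_force": force on a finger pad.
Only numpy, scipy, OpenCV 4.12 (cv2) and the standard library are available. Lean on these libraries where they do the work, as an engineer would, in place of code of your own. Each camera call takes 0.05 s, during which the arm holds its last target. There are 200 camera calls.

## Working session

There is one attempt and no reset: what is moved stays moved. The work goes in short steps, Python scripts to look and compute and a tool call to move; the robot and the scene stay as the last step left them, time stands still between calls to the robot, and variables do not carry over. Pictures are saved under pics/ and viewed, at most 10 in all, crops included, and the job is handed in when it is done.

Besides the shell and the picture viewer there is one more tool, called by a JSON object that holds its "op" and its "data". servo_tool: Moves the arm, as the interface text tells. Its arguments: {"type":"object","properties":{"motion":{"type":"array","items":{"type":"array","items":{"type":"number"}}},"squeeze":{"type":"number"}},"required":["motion"]}

```bash
mkdir -p pics
python3 - <<'E'
from station import ctrl
import cv2,numpy as np,pickle
o=ctrl.get_obs();print(o)
for n in("top","scene"):
    c=ctrl.camera(n);cv2.imwrite(f"pics/{n}1.png",c["image"][:,:,::-1]);print({k:v for k,v in c.items() if k!="image"})
    pickle.dump(c,open(n+".pkl","wb"))
E
```

```text
{'time_s': 0.0, 'qpos': array([ 1.08242097e+00,  3.00494418e-01,  1.52159644e+00,  3.43996746e-05,
        1.32072892e+00, -6.66132243e-02]), 'joint_vel': array([ 0.00012873,  0.00180554, -0.00193022, -0.00058697, -0.00089662,
        0.00040268]), 'tau': array([ 1.01253620e-03, -5.31807768e+01, -3.52741277e+01,  7.08496361e-02,
        2.42885237e-02, -3.87166165e-05]), 'ee_pos': array([0.2251441 , 0.50176986, 0.4040669 ]), 'eef_rot': array([-3.14037046e+00, -1.14928030e-04,  2.71982191e+00]), 'force': array([ 0.21351868,  0.28071865, -1.37283523]), 'moment': array([0.02099201, 0.05153265, 0.00843467]), 'grip_force': 0.0, 'grip_width': 0.09412025861291225}
{'fx': 522.1276817049011, 'fy': 522.1276817049011, 'cx': 275.0250035768674, 'cy': 209.58993867552286, 'camera_from_world': array([[-0.01738259, -0.99970468,  0.01698224, -0.06311119],
       [ 0.99746151, -0.01616555,  0.06934843, -0.46816436],
       [-0.06905342,  0.01814459,  0.99744794, -1.1505798 ],
       [ 0.        ,  0.        ,  0.        ,  1.        ]])}
{'fx': 519.023098947482, 'fy': 519.023098947482, 'cx': 286.7549282276398, 'cy': 214.15001604219253, 'camera_from_world': array([[ 0.72056902,  0.693375  ,  0.00337607, -0.30230896],
       [-0.59401392,  0.6147848 ,  0.51883245,  0.29301685],
       [ 0.35766989, -0.37586002,  0.85486928, -1.33819955],
       [ 0.        ,  0.        ,  0.        ,  1.        ]])}
```

View pics/top1.png

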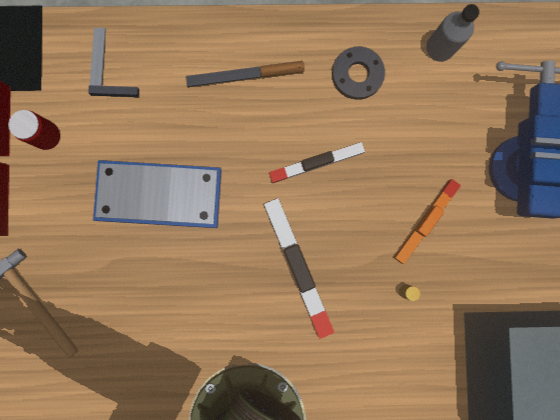

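View pics/scene1.png

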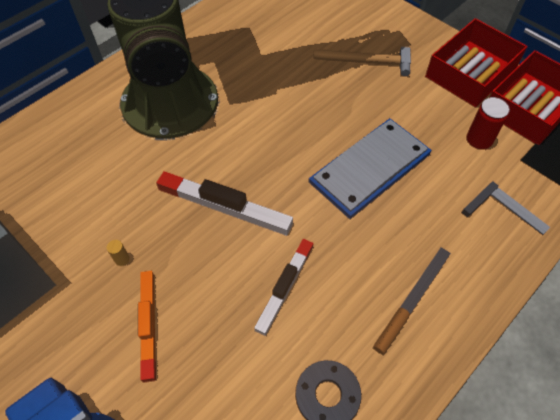

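Candidates for the straightedge in the top view are the small white one at (317,162), the large white one at (298,268) and the orange one at (427,221). By the description it's the small white one, red end at (278,175). The plate is at (158,194). Next I fit both models to the masks in both views.

```bash
cat > h.py <<'E'
import cv2,numpy as np,pickle
from scipy.optimize import minimize
def proj(c,P,T=None):
    T=c["camera_from_world"] if T is None else T
    q=P@T[:3,:3].T+T[:3,3]
    return np.c_[c["cx"]+c["fx"]*q[:,0]/-q[:,2],c["cy"]-c["fy"]*q[:,1]/-q[:,2]]
def box(lx,ly,z0,z1,yc=0):
    return np.array([[a*lx/2,yc+b*ly/2,z] for a in(-1,1) for b in(-1,1) for z in(z0,z1)])
BAR=[box(.024,.22,0,.02),box(.024,.07,.02,.043)]
PL=[box(.136,.276,0,.018),np.r_[box(.12,.26,.018,.024),box(.12,.06,.024,.032)]]
def place(P,p,z=0):
    c,s=np.cos(p[2]),np.sin(p[2]); return P@np.array([[c,s,0],[-s,c,0],[0,0,1]])+[p[0],p[1],z]
def render(c,M,p,z=0,T=None,up=4):
    m=np.zeros((420*up,560*up),np.uint8)
    for b in M:
        q=proj(c,place(b,p,z),T)
        h=cv2.convexHull(((q+.5)*up*16-8).astype(np.int32)); cv2.fillConvexPoly(m,h,1,shift=4)
    return cv2.resize(m.astype(np.float32),(560,420),interpolation=cv2.INTER_AREA)
def mask(img,roi,kind):
    f=img.astype(int);r,g,b=f[...,0],f[...,1],f[...,2]
    if kind=="bar": m=((r-b<30)&(r>130))|((r>120)&(g<70))|((r<75)&(r-b<30))
    else: m=(b>=r-12)
    z=np.zeros(m.shape,np.uint8);cv2.fillPoly(z,[np.array(roi)],1);m=(m&(z>0)).astype(np.uint8)
    m=cv2.morphologyEx(m,cv2.MORPH_CLOSE,np.ones((3,3)))
    n,l,s,_=cv2.connectedComponentsWithStats(m);k=1+s[1:,4].argmax();m=(l==k).astype(np.uint8)
    cs,_=cv2.findContours(m,cv2.RETR_EXTERNAL,cv2.CHAIN_APPROX_NONE);cv2.drawContours(m,cs,-1,1,-1)
    return m.astype(np.float32)
def fit(views,M,p0,z=0):
    f=lambda p:sum(np.abs(render(c,M,p,z,T)-m).sum()/m.sum() for c,m,T in views)
    r=minimize(f,p0,method="Nelder-Mead",options=dict(initial_simplex=np.array(p0)+np.array([[0,0,0],[.015,0,0],[0,.015,0],[0,0,.1]]),xatol=1e-5,fatol=1e-5,maxiter=250))
    return r.x,r.fun
E
python3 - <<'E'
from h import *
t=pickle.load(open("top.pkl","rb"));s=pickle.load(open("scene.pkl","rb"))
def ray(u,v,z):
    T=t["camera_from_world"];d=T[:3,:3].T@[(u-t["cx"])/t["fx"],-(v-t["cy"])/t["fy"],-1];o=-T[:3,:3].T@T[:3,3]
    return (o+d*(z-o[2])/d[2])[:2]
R=dict(bar=([[255,165],[360,132],[376,155],[275,195]],[[300,232],[322,245],[268,345],[246,332]]),
 pl=([[85,152],[230,158],[226,236],[85,228]],[[300,180],[390,112],[442,150],[350,222]]))
for k,M,e,z in(("bar",BAR,[(278,175),(356,149)],.02),("pl",PL,[(97,192),(218,197)],.02)):
    a,b=[ray(*q,z) for q in e];c=(a+b)/2;d=a-b;y=np.arctan2(d[1],d[0])-np.pi/2
    mt,ms=mask(t["image"],R[k][0],k),mask(s["image"],R[k][1],k);p0=[*c,y]
    V=[(t,mt,None),(s,ms,None)]
    for W in(V[:1],V[1:],V):
        p,f=fit(W,M,p0);print(k,np.round(p,4),np.degrees(p[2]),f)
    for n,c_,m in(("t",t,mt),("s",s,ms)):
        im=c_["image"][:,:,::-1].copy()if (n,k)not in globals().get("I",{}) else 0
        r=(render(c_,M,p)>.5).astype(np.uint8);cs,_=cv2.findContours(r,0,1);cv2.drawContours(im,cs,-1,(0,255,0),1)
        x,y_,w,h=cv2.boundingRect(r);cr=cv2.resize(im[max(y_-12,0):y_+h+12,x-12:x+w+12],None,fx=2.6,fy=2.6)[:300,:400]
        globals().setdefault("C",[]).append(cv2.copyMakeBorder(cr,0,300-cr.shape[0],0,400-cr.shape[1],0))
cv2.imwrite("pics/fit.png",np.vstack([np.hstack(C[:2]),np.hstack(C[2:])]))
E
```

```text
bar [ 0.5736 -0.1666  0.3053] 17.490066565761392 0.17914633452892303
bar [ 0.5718 -0.1644  0.3149] 18.042303232265223 0.2412489652633667
bar [ 0.5735 -0.1671  0.31  ] 17.76065419497031 0.4340079426765442
pl [ 0.5074  0.1925 -0.0775] -4.439918740150144 0.01823469065129757
pl [ 0.5072  0.1941 -0.0758] -4.345579102879628 0.039088089019060135
pl [ 0.5072  0.1925 -0.0797] -4.5661938177679176 0.059542108327150345
```

View pics/fit.png

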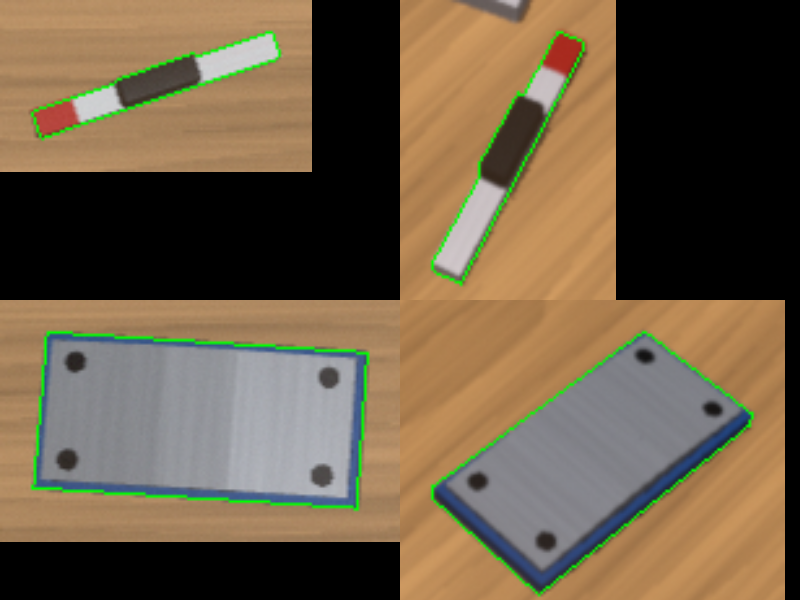

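The choice is confirmed: the fits lie on the outlines. The bar is at (0.5735, −0.167) with yaw 17.7° and red toward +y. The plate is at (0.507, 0.193) with yaw −4.5°. I'm moving above the bar now.

{"op": "servo_tool", "data": {"motion": [[0,1,-2,0,-2],[0,3,-6,0,-6],[0,6,-11,-1,-10],[0,9,-17,-2,-14],[0,12,-23,-2,-18],[0,15,-29,-3,-22],[0,18,-35,-4,-26],[0,21,-41,-5,-30],[0,24,-46,-5,-34],[0,27,-52,-6,-38],[0,30,-57,-7,-42],[0,32,-61,-7,-45],[0,33.5,-64,-7,-47],[0,34.5,-66,-7,-48],[0,34.8,-66.9,-7,-48],[0,34.8,-66.9,-7,-48],[0,34.8,-66.9,-7,-48]]}}

```text
time_s: 2.22
ee_pos: [0.573, -0.1664, 0.3347]
eef_rot: [-3.142, -0.0, 1.883]
force: [-0.4, 0.4, 0.4]
grip_width: 0.094
grip_force: 0.0
```

Run:
```python
from h import *
from station import ctrl
from scipy.spatial.transform import Rotation as Ro
o=ctrl.get_obs();c=ctrl.camera("wrist")
print(o["time_s"],o["ee_pos"],np.degrees(o["eef_rot"]))
W=np.eye(4);W[:3,:3]=Ro.from_euler("xyz",o["eef_rot"]).as_matrix();W[:3,3]=o["ee_pos"]
c["camera_from_world"]=np.linalg.inv(W@c["hand_eye"]);pickle.dump(c,open("w1.pkl","wb"))
im=c["image"][:,:,::-1].copy()
for b in BAR:
    h=cv2.convexHull(proj(c,place(b,[.5735,-.167,.309])).astype(np.float32)).astype(int);cv2.polylines(im,[h],True,(0,255,0),1)
cv2.imwrite("pics/w1.png",im)
```

```text
2.225 [ 0.57297971 -0.16637929  0.33474904] [-1.79997161e+02 -5.88606565e-03  1.07892600e+02]
```

View pics/w1.png

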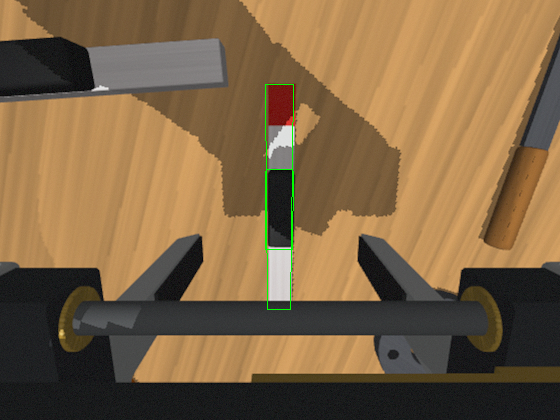

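The wrist view shows the projected bar outline lying on the real bar (handle at about (280,208)), centred between the fingers. I can descend and grasp.

{"op": "servo_tool", "data": {"motion": [[0,0,0,-2,0],[0,0,0,-5,0],[0,0,0,-8,0],[0,0,0,-10.5,0],[0,0,0,-12,0],[0,0,0,-12.4,0],[0,0,0,-12.4,0],[0.5,0,0,-12.4,0],[0.6,0,0,-12.4,0],[0.7,0,0,-12.4,0],[0.8,0,0,-12.4,0],[0.9,0,0,-12.4,0],[1,0,0,-12.4,0],[1,0,0,-12.4,0],[1,0,0,-12.4,0],[1,0,0,-12.4,0]], "squeeze": 25}}

```text
time_s: 4.28
ee_pos: [0.5732, -0.1672, 0.2106]
eef_rot: [3.141, 0.0, 1.882]
force: [0.6, -0.7, -0.1]
grip_width: 0.0238
grip_force: 25.0
```

{"op": "servo_tool", "data": {"motion": [[1,0,0,1,0],[1,0,0,3,0],[1,0,0,6,0],[1,0,0,8,0],[1,-0.2,1,9,-1],[1,-0.6,3,9,-2],[1,-1.2,6.5,9,-4],[1,-2,11,9,-7],[1,-3,16,9,-10],[1,-3.9,21,9,-13],[1,-4.8,26,9,-16],[1,-5.6,30.5,9,-19],[1,-6.2,33.5,9,-21],[1,-6.5,35.3,9,-22],[1,-6.6,36,9,-22.4],[1,-6.6,36,9,-22.4],[1,-6.6,36,9,-22.4]]}}

```text
time_s: 6.4
ee_pos: [0.5072, 0.1922, 0.3007]
eef_rot: [-3.142, 0.0, 1.491]
force: [-0.2, 0.0, -2.6]
grip_width: 0.0237
grip_force: 25.0
```

```bash
cat > look.py <<'E'
from h import *
from station import ctrl
from scipy.spatial.transform import Rotation as Ro
import sys
p=[float(x) for x in sys.argv[2:5]];z=float(sys.argv[5])
o=ctrl.get_obs();print(o["time_s"],o["ee_pos"],np.degrees(o["eef_rot"]),o["force"])
C=[]
for n in("wrist","top"):
    o=ctrl.get_obs();c=ctrl.camera(n)
    if n=="wrist":
        W=np.eye(4);W[:3,:3]=Ro.from_euler("xyz",o["eef_rot"]).as_matrix();W[:3,3]=o["ee_pos"];c["camera_from_world"]=np.linalg.inv(W@c["hand_eye"])
    im=c["image"][:,:,::-1].copy()
    for b,q,zz,col in[(b,p,z,(0,255,0)) for b in BAR]+[(b,[.5073,.1928,-.0785],0,(255,0,255)) for b in PL]:
        cv2.polylines(im,[cv2.convexHull(proj(c,place(b,q,zz)).astype(np.float32)).astype(int)],True,col,1)
    C.append(im if n=="wrist" else cv2.resize(im[120:260,80:240],None,fx=1.5,fy=1.5))
    pickle.dump(c,open(f"{n}_{sys.argv[1]}.pkl","wb"))
a,b=C
cv2.imwrite(f"pics/{sys.argv[1]}.png",np.hstack([a,cv2.copyMakeBorder(b,0,420-b.shape[0],0,0,0)]))
E
python3 look.py hold .5068 .1930 -.0785 .093
```

```text
6.4 [0.50723062 0.19220403 0.30069426] [-1.79996365e+02  6.41611774e-03  8.54041788e+01] [-0.18932404  0.03666945 -2.60251224]
```

View pics/hold.png

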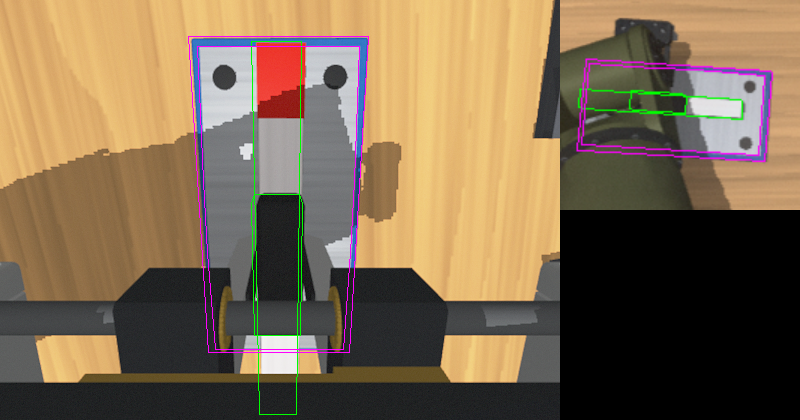

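The bar is held centred over the plate. The red end is at (280,80), the plate's top edge is about 2 px from its model, and the bar matches within about 1 mm. I'm lowering it gently.

{"op": "servo_tool", "data": {"motion": [[1,0,0,-1,0],[1,0,0,-2.2,0],[1,0,0,-3.4,0],[1,0,0,-4.3,0],[1,0,0,-5,0],[1,0,0,-5.3,0],[1,0,0,-5.5,0],[1,0,0,-5.6,0],[1,0,0,-5.65,0],[1,0,0,-5.65,0],[1,0,0,-5.65,0]]}}

```text
time_s: 7.88
ee_pos: [0.5072, 0.1928, 0.2442]
eef_rot: [3.141, -0.0, 1.491]
force: [0.0, 0.4, -2.7]
grip_width: 0.0238
grip_force: 25.0
```

{"op": "servo_tool", "data": {"motion": [[1,0,0,-0.05,0],[1,0,0,-0.1,0],[1,0,0,-0.12,0],[1,0,0,-0.12,0]]}}

```text
time_s: 8.38
ee_pos: [0.5072, 0.1928, 0.2429]
eef_rot: [-3.142, 0.0, 1.491]
force: [-0.3, -0.1, -3.3]
grip_width: 0.0238
grip_force: 25.0
```

{"op": "servo_tool", "data": {"motion": [[1,0,0,-0.03,0],[1,0,0,-0.05,0],[1,0,0,-0.05,0]]}}

```text
time_s: 8.75
ee_pos: [0.5072, 0.1928, 0.2426]
eef_rot: [3.142, -0.0, 1.491]
force: [-1.2, -0.8, 1.3]
grip_width: 0.0242
grip_force: 25.0
```

Contact made. I'll release slowly.

{"op": "servo_tool", "data": {"motion": [[0.74,0,0,0,0],[0.73,0,0,0,0],[0.72,0,0,0,0],[0.7,0,0,0,0],[0.66,0,0,0,0],[0.6,0,0,0,0],[0.5,0,0,0,0],[0.5,0,0,0,0],[0.5,0,0,0.5,0],[0.5,0,0,2,0],[0.5,0,0,4,0],[0.5,0,0,6,0],[0.5,0,0,6,0]], "squeeze": 10}}

```text
time_s: 10.38
ee_pos: [0.5073, 0.1929, 0.3045]
eef_rot: [3.138, -0.001, 1.491]
force: [-0.1, 0.3, 0.1]
grip_width: 0.047
grip_force: 0.0
```

```bash
python3 look.py laid .5074 .1928 -.0800 .032
```

```text
10.375 [0.50734754 0.19288    0.30452215] [ 1.79810222e+02 -7.56168365e-02  8.54372098e+01] [-0.05956277  0.27471551  0.0852202 ]
```

View pics/laid.png

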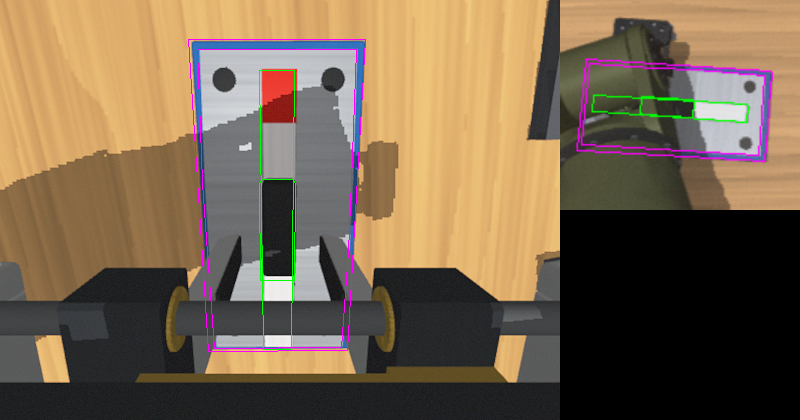

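The bar is laid centred and level: the red end at (279,95) and the handle at (278,228) both sit on the model outline. Next I close the fingers and move above the red end.

{"op": "servo_tool", "data": {"motion": [[1,0.1,1,0,0],[1,0.3,3.5,0,0],[1,0.5,6.5,0,0],[1,0.7,8.5,0,0],[1,0.74,9.2,-1,0],[1,0.74,9.2,-3,0],[1,0.74,9.2,-4.2,0],[1,0.74,9.2,-4.7,0],[1,0.74,9.2,-4.9,0],[1,0.74,9.2,-4.9,0]]}}

```text
time_s: 11.72
ee_pos: [0.5147, 0.2847, 0.2538]
eef_rot: [3.141, -0.0, 1.491]
force: [0.1, -0.4, -0.1]
grip_width: 0.0005
grip_force: 0.0
```

{"op": "servo_tool", "data": {"motion": [[1,0,0,-0.15,0],[1,0,0,-0.3,0],[1,0,0,-0.4,0],[1,0,0,-0.5,0],[1,0,0,-0.6,0],[1,0,0,-0.68,0],[1,0,0,-0.68,0],[1,0,0,-0.68,0]]}}

```text
time_s: 12.72
ee_pos: [0.5146, 0.2849, 0.247]
eef_rot: [3.141, -0.0, 1.491]
force: [-0.9, 2.4, 4.1]
grip_width: 0.0004
grip_force: 2.8
```

{"op": "servo_tool", "data": {"motion": [[1,0,0,-0.03,0],[1,0,0,-0.05,0],[1,0,0,-0.05,0]]}}

```text
time_s: 13.1
ee_pos: [0.5146, 0.2849, 0.2469]
eef_rot: [3.141, -0.001, 1.491]
force: [-1.9, 1.8, 10.1]
grip_width: 0.0006
grip_force: 4.7
```

```bash
python3 look.py press1 .5074 .1928 -.0800 .032; python3 -c "
from station import ctrl
print(ctrl.get_obs()['force'])"
```

```text
13.1 [0.51463162 0.28491787 0.24690982] [ 1.79961032e+02 -3.10923562e-02  8.54359663e+01] [-1.8599176   1.82707291 10.11188457]
[-2.97433887  1.29779596  9.3584551 ]
```

View pics/press1.png

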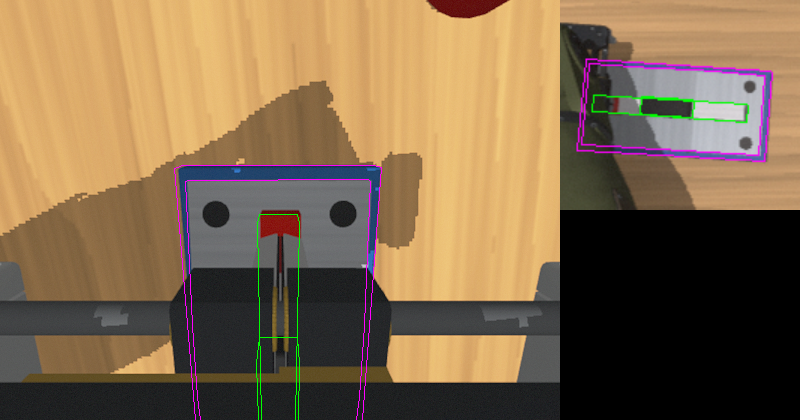

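The z position stopped (tip 5 mm below the bar's level height) while the force rose to 10 N, so the red end is on the slope. The picture shows the red end at (280,215) shifted and dipped, with the bar still straight. I'll ease off and go to the plain end.

{"op": "servo_tool", "data": {"motion": [[1,0,0,0.05,0],[1,0,0,0.15,0],[1,0,0,0.3,0],[1,0,0,0.45,0],[1,0,0,0.6,0],[1,0,0,0.8,0],[1,0,0,2.5,0],[1,0,0,5,0],[1,-0.1,-1,6,0],[1,-0.3,-4,6,0],[1,-0.7,-9,6,0],[1,-1.1,-14,6,0],[1,-1.4,-17,6,0],[1,-1.48,-18.3,6,0],[1,-1.48,-18.3,5,0],[1,-1.48,-18.3,3.5,0],[1,-1.48,-18.3,2,0],[1,-1.48,-18.3,2,0]]}}

```text
time_s: 15.45
ee_pos: [0.4995, 0.1023, 0.2644]
eef_rot: [-3.139, 0.001, 1.492]
force: [-0.9, 0.2, 0.6]
grip_width: 0.0005
grip_force: 0.0
```

```bash
python3 look.py mid .5074 .1928 -.0800 .032
```

```text
15.45 [0.4995019  0.10225744 0.26443232] [-1.79835787e+02  3.37437803e-02  8.54790970e+01] [-0.92075524  0.21033981  0.57545659]
```

View pics/mid.png

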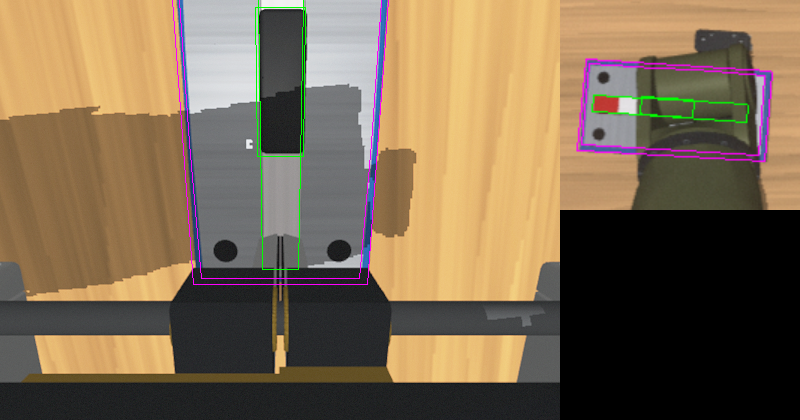

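The bar came back level and is still on the outline (handle end at (281,153)). Pressing the plain end now.

{"op": "servo_tool", "data": {"motion": [[1,0,0,-0.4,0],[1,0,0,-0.8,0],[1,0,0,-1.1,0],[1,0,0,-1.25,0],[1,0,0,-1.4,0],[1,0,0,-1.5,0],[1,0,0,-1.6,0],[1,0,0,-1.7,0],[1,0,0,-1.8,0],[1,0,0,-1.88,0],[1,0,0,-1.88,0],[1,0,0,-1.88,0]]}}

```text
time_s: 17.05
ee_pos: [0.4998, 0.1018, 0.2474]
eef_rot: [3.141, -0.0, 1.491]
force: [-1.1, -3.1, 2.0]
grip_width: 0.0003
grip_force: 1.3
```

{"op": "servo_tool", "data": {"motion": [[1,0,0,-0.04,0],[1,0,0,-0.08,0],[1,0,0,-0.1,0],[1,0,0,-0.1,0],[1,0,0,-0.1,0]]}}

```text
time_s: 17.68
ee_pos: [0.4998, 0.1017, 0.2469]
eef_rot: [3.141, 0.0, 1.491]
force: [-3.0, -3.6, 9.9]
grip_width: 0.0007
grip_force: 5.0
```

Same signature at this end: seated at the same height with 10 N. I'll ease off, lift and back away.

{"op": "servo_tool", "data": {"motion": [[1,0,0,0.05,0],[1,0,0,0.15,0],[1,0,0,0.3,0],[1,0,0,0.45,0],[1,0,0,0.6,0],[1,0,0,0.8,0],[1,0,0,2.5,0],[1,0,0,6,0],[1,0,-1,10,0],[1,0,-4,13,0],[1,0,-9,15,0],[1,0,-15,15,0],[1,0,-20,15,0],[1,0,-24,15,0],[1,0,-26,15,0],[1,0,-26,15,0],[1,0,-26,15,0],[1,0,-26,15,0],[1,0,-26,15,0]]}}

```text
time_s: 20.05
ee_pos: [0.4999, -0.1575, 0.3965]
eef_rot: [3.141, 0.0, 1.492]
force: [0.2, -0.2, 0.0]
grip_width: 0.0004
grip_force: 0.0
```

```bash
python3 look.py end .5074 .1928 -.0800 .032
python3 - <<'E'
from h import *
from station import ctrl
c=pickle.load(open("top_end.pkl","rb"));s=ctrl.camera("scene")
def crop(im,p=[.5074,.1928,-.08]): 
    return im
C=[]
for k,c_ in(("t",c),("s",s)):
    im=c_["image"][:,:,::-1].copy()
    for b in BAR: cv2.polylines(im,[cv2.convexHull(proj(c_,place(b,[.5074,.1928,-.08],.032)).astype(np.float32)).astype(int)],True,(0,255,0),1)
    C.append(cv2.resize(im[135:260,85:245] if k=="t" else im[105:230,295:455],None,fx=2.4,fy=2.4))
cv2.imwrite("pics/final.png",np.hstack(C))
E
```

```text
20.05 [ 0.49987075 -0.15753139  0.39645426] [1.79994660e+02 3.84215247e-05 8.54895510e+01] [ 0.18730347 -0.15717506  0.03015312]
```

View pics/final.png

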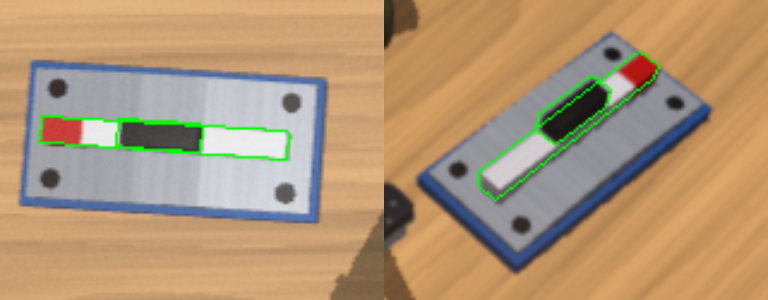

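Both views show the bar level and centred on its outline: the red end is at (60,130) in the left crop, and the gripper is clear of it. I'm handing in.

```bash
python3 -c "
from station import ctrl
print(ctrl.hand_in())"
```

```text
the job is handed in; nothing more can be done
None
```

The job is handed in at about 20 s: I laid the straightedge along the middle of the plate and let go, then pressed the red end and the plain end down onto the face in that order. Each press peaked near 10 N, above the 1 to 3 N suggested. The straightedge now lies level and centred, with the robot clear of it; no verdict came back.

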